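# Wind the V-block slide to its index

## Task

Two rack slides with handwheels stand on the bench. On the one whose carriage carries the V-block, wind the handwheel clockwise (seen from above), regripping as needed, until the carriage's pointer stands opposite the tip of the index post beside its bed, and let go. Move the carriage by its handwheel only, do not push it, and leave the other slide, the one with the upright flat plate, as it is.

Things in the scene. Friction and masses are not known exactly. Their poses are not given: they have to be found in the camera images.
- vee_grip (a point): On the vertical axis of the handwheel to turn, 150 mm above the bench, in the raised dark grip bar over its hub: 76 x 16 mm, 40 mm tall, top at 164 mm. x runs along the bar and turns with the wheel; z up. Rim below: 126 mm across, top at 117 mm. Turns stiffly (0.1 N m), stays where left. Clockwise from above moves the carriage away from the wheel, 20 mm per radian; 1.5 to 3.5 rad needed.
- vee_carriage: The sliding carriage to set: a dark block 70 x 80 mm, 26 mm tall, with a steel V-block on it (54 x 60 mm, top 121 mm above the bench). Origin: centre of the block's underside, 45 mm above the bench. x runs along the bed, away from the handwheel. Its steel pointer (6 mm wide) sticks out to +y with its tip at (0, 56, 21) mm. Moved by the handwheel only, not to be pushed.
- index_tip (a point): Tip of the 6 mm wide steel finger on the fixed dark index post (71 mm tall) on the +y side of the V-block slide's bed (left, seen from the robot), 66 mm above the bench, 4 mm beside the path of the pointer's tip. x runs along the bed, away from the handwheel: the pointer is opposite when it and this point are at the same place along x.
- flat_pointer (a point): Tip of the pointer on the carriage of the other, otherwise equal slide, which carries an upright flat plate (76 mm wide, 60 mm tall). Not to be moved.
There are look-alikes about, which are no part of the job. Leave any green or red look-alike of the part that bears index_tip alone.

How it is judged:
By the outcome, as a careful person would: the job done as asked, in the order asked, and still so for the second after the job is handed in, with the robot touching nothing.
It also fails if it takes over 45 s, if anything falls off the work surface, if the arm or the gripper's body presses on something with over 40 N, if the wrist force passes 120 N, or if a joint passes its speed limit or range.

## Robot

A 6-joint arm with a two-finger parallel gripper is mounted at the origin on the work surface. World frame = base frame: x ahead of the robot, y to its left, z up, the work surface at z = 0. Lengths are in m, angles in degrees, forces in N, time in s.
With the tool pointing down it reaches from about 0.3 to 0.75 m from the base axis. Payload 8.5 kg.
Tool frame: the origin (TCP) lies midway between the tips of the shut fingers; the grasp point (between the pads) lies 19 mm behind it (env.hold_point_z is the distance from the TCP to the grasp point, in m); z points along the fingers, y is the line along which they close (so a half turn about z gives the same grasp; the last joint's range is limited). The gripper opens to 85 mm and grips with 20 to 120 N. Pads are 22 mm wide; open, the fingers measure 114 mm over their backs; the gripper's body (76 mm by 85 mm) begins 54 mm behind the grasp point. The pads swing forward as they close: fully open they stand 13 mm farther back than shut.
Start: joints at [55.159, 21.807, 74.336, -0, 83.858, -12.336], TCP at [0.211, 0.508, 0.231] pointing down, gripper open.
Joint ranges: [-178.18, 178.18], [-50.72, 133.34], [12.68, 142.11], [-81.47, 261.47], [9.98, 163.14], [-165.26, 165.26]. Speed limits (degrees/s): [136.94, 136.94, 180, 180, 180, 180].

## Interface

Orientations are given as a 3x3 rotation matrix whose columns are the frame's x, y, z axes.
In Python, from rig import observe, get_image, camera_info, env gives the robot as it stands.
- The arm moves only by the tool drive_tool, never from a script. Its arguments are lists of equal length, an entry for each row: "offset": the shift along the tool's x, y, z in units of 40 mm (1.0 is 40 mm), a list of three; "turn": the turn, a rotation vector about the tool's x, y, z in units of 6 degrees (1.0 is 6 degrees), a list of three; "hand": the opening, from 0 (shut) to 1 (fully open). A call has exactly 10 rows; each row shifts and turns the commanded pose from where the row before left it, along the tool's axes as they then stand; what a row does not reach is not made up. A row lasts 1/8 s, in which the tool goes at most 62.5 mm and 10.7 degrees, less where a joint would pass 70% of its speed; a pose out of reach is approached as far as the arm can. A call is refused whole if a number of a shift passes 1 or a number of a turn 1, either way. A call with a gripper value outside its range is refused whole. The fingers move at their own pace and stop on an object; "newtons" is the grip in N (left out, the last holds). Time passes only in rows, so rows that do not move let the fingers close, or fill a call up. It gives the time, the measured TCP pose, the force, the opening and the grip force at its end, in the units of the state.
- observe(): the state, without advancing time (a new reading comes with each control period).
- get_image(name): name is "scene" or "top"; returns the picture (480x640x3 uint8, blue, green, red); there is no depth.
- camera_info(name): a dict with "fx", "fy", "cx", "cy" (pixels), "world_to_cam" (4x4, takes a point from world to camera coordinates). Camera axes: x right, y down, z forward; pixel columns grow to the right and rows downward; lengths in m; the calibration is good to about 2 mm. A picture is of the moment at which its call begins. camera_info takes no time and is no camera call.
- env.close_job(): hands the job in; it is judged then, once.
The state is a dict: "time_s": time; "q": joint angles; "qvel": joint speeds; "joint_efforts": joint torques, N m; "position": TCP position; "tool_rot": TCP orientation; "ft_force": force on the tool from outside, world axes, zero at the start; "wrist_torque": the same for the moment, N m; "grip_width": finger opening in m; "gripper_force": force on a finger pad.
Only numpy, scipy, OpenCV 4.12 (cv2) and the standard library are available. Lean on these libraries where they do the work, as an engineer would, in place of code of your own. Each camera call takes 0.05 s, during which the arm holds its last target. There are 200 camera calls.

## Working session

There is one attempt and no reset: what is moved stays moved. The work goes in short steps, Python scripts to look and compute and a tool call to move; the robot and the scene stay as the last step left them, time stands still between calls to the robot, and variables do not carry over. Pictures are saved under pics/ and viewed, at most 10 in all, crops included, and the job is handed in when it is done.

Besides the shell and the picture viewer there is one more tool, called after "Request:" as name(argument=value, ...), one argument or row to a line, values as JSON. drive_tool: Moves the arm, as the interface text tells. Its arguments: {"type":"object","properties":{"offset":{"type":"array"},"turn":{"type":"array"},"hand":{"type":"array"},"newtons":{"type":"number"}},"required":["offset","turn","hand"]}

```bash
mkdir -p pics; python3 - <<'E'
from rig import *
import cv2
for n in("scene","top"):
    cv2.imwrite(f"pics/{n}0.png",get_image(n)); c=camera_info(n); print(n,c["fx"],c["cx"],c["cy"],c["world_to_cam"])
s=observe();print(s["position"],s["tool_rot"],s["time_s"])
E
```

```text
scene 450.6487306128234 322.685868368 236.01995051901216 [[ 0.74929809  0.66221952  0.00420374 -0.44560287]
 [ 0.43945828 -0.49247609 -0.75122815 -0.21412361]
 [-0.4954077   0.56474118 -0.66002924  1.19659534]
 [ 0.          0.          0.          1.        ]]
top 464.6696068518463 324.1935766749099 237.69705587053474 [[-0.01955442 -0.99977185  0.00859521 -0.01337279]
 [-0.98304259  0.01765802 -0.18252523  0.64740469]
 [ 0.18233182 -0.01201863 -0.9831636   1.05074083]
 [ 0.          0.          0.          1.        ]]
[0.21040359 0.5078909  0.23077452] [[-9.23847301e-01  3.82760610e-01 -6.91909412e-04]
 [ 3.82761168e-01  9.23846704e-01 -1.07520452e-03]
 [ 2.27672291e-04 -1.25816085e-03 -9.99999183e-01]] 0.1
```

View pics/scene0.png

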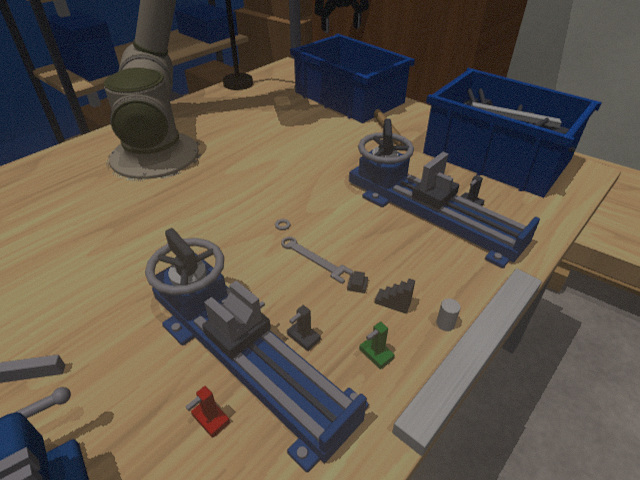

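View pics/top0.png

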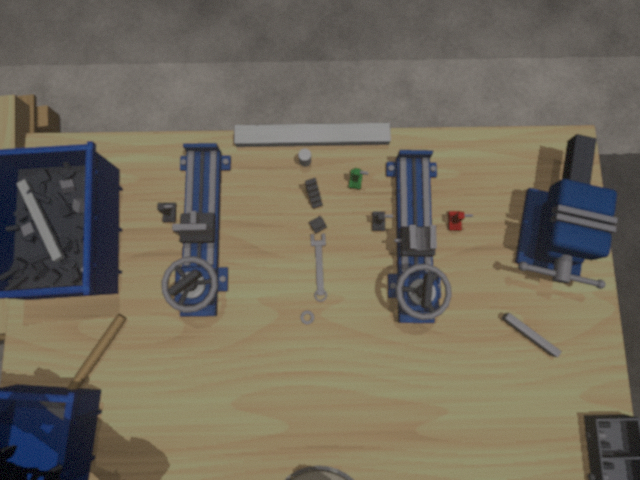

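The top view shows the V-block slide on the right: wheel at about (422,291), carriage (416,240), dark index post (379,220). The flat-plate slide is on the left. Next I enlarge both views.

```bash
python3 - <<'E'
import cv2,numpy as np
t=cv2.imread("pics/top0.png")[200:330,360:460]; s=cv2.imread("pics/scene0.png")[220:360,140:340]
t=cv2.convertScaleAbs(cv2.resize(t,None,fx=4,fy=4,interpolation=3),alpha=1.7)
s=cv2.convertScaleAbs(cv2.resize(s,None,fx=4,fy=4,interpolation=3),alpha=1.7)
cv2.imwrite("pics/tc.png",t);cv2.imwrite("pics/sc.png",s)
E
```

```text
(no output)
```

View pics/tc.png

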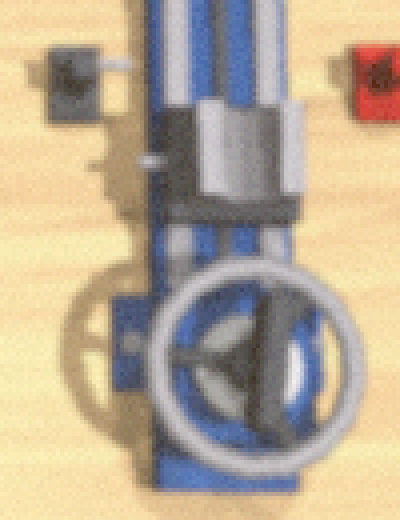

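View pics/sc.png

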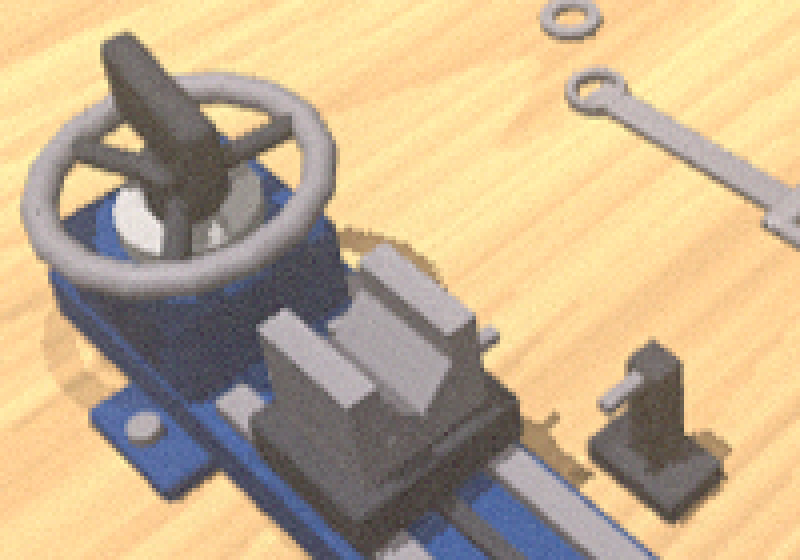

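```bash
cat > h.py <<'E'
import numpy as np
from rig import camera_info
def ray(n,u,v,z):
    c=camera_info(n);M=np.array(c["world_to_cam"]);R,t=M[:3,:3],M[:3,3]
    o=-R.T@t;d=R.T@np.array([(u-c["cx"])/c["fx"],(v-c["cy"])/c["fy"],1]);return o+d*(z-o[2])/d[2]
def proj(n,p):
    c=camera_info(n);q=(np.array(c["world_to_cam"])@np.append(p,1))[:3];return np.array([c["fx"]*q[0]/q[2]+c["cx"],c["fy"]*q[1]/q[2]+c["cy"]])
E
python3 - <<'E'
from h import *
np.set_printoptions(precision=4,suppress=True)
T=lambda x,y,z:ray("top",360+x/4,200+y/4,z)
S=lambda x,y,z:ray("scene",140+x/4,220+y/4,z)
print("idx top,scene",T(132,65,.066),S(606,404,.066))
print("ptr",T(139,161,.066),S(494,336,.066))
print("rim centre top",T(256,366,.111),"width",T(364,366,.111)-T(148,366,.111))
print("rim scene",S(180,185,.111))
a,b=T(288,288,.164),T(262,440,.164);print("bar top",a,b,(a+b)/2)
a,b=S(120,38,.164),S(205,148,.164);print("bar scene",a,b,(a+b)/2,np.linalg.norm(a-b),np.degrees(np.arctan2(*(a-b)[1::-1])))
print("bed", ray("top",416,153,.045),ray("top",417,320,.0))
for z in (.164,.124): print(proj("top",[*T(256,366,.111)[:2],z]))
E
```

```text
idx top,scene [ 0.6952 -0.1915  0.066 ] [ 0.6937 -0.1861  0.066 ]
ptr [ 0.6367 -0.193   0.066 ] [ 0.6358 -0.1917  0.066 ]
rim centre top [ 0.5113 -0.2454  0.111 ] width [-0.0023 -0.1208  0.    ]
rim scene [ 0.5133 -0.2456  0.111 ]
bar top [ 0.549  -0.2531  0.164 ] [ 0.4691 -0.2344  0.164 ] [ 0.5091 -0.2437  0.164 ]
bar scene [ 0.4786 -0.2368  0.164 ] [ 0.5558 -0.2524  0.164 ] [ 0.5172 -0.2446  0.164 ] 0.07876691219114636 168.60730841713192
bed [ 0.8619 -0.2604  0.045 ] [ 0.4495 -0.249   0.    ]
[429.491  289.7838]
[425.2952 291.0952]
```

The measurements agree with the given sizes:
- The rim is about 121 mm at the tube, and the bar about 79 mm.
- The wheel axis is at about (0.5125, -0.2455), with the bar at about 168°.
- The carriage has about 58 mm to go, which is about 2.9 rad. The last joint can do this in one grip.

Moving over now.

Request:
drive_tool(
  offset=[
    [-0.71,-0.725,0],
    [-0.71,-0.725,0],
    [-0.71,-0.725,0],
    [-0.71,-0.725,0],
    [-0.71,-0.725,0],
    [-0.71,-0.725,0],
    [-0.71,-0.725,0],
    [-0.71,-0.725,0],
    [-0.71,-0.725,0],
    [-0.71,-0.725,0],
  ],
  turn=[
    [0,0,0],
    [0,0,0],
    [0,0,0],
    [0,0,0],
    [0,0,0],
    [0,0,0],
    [0,0,0],
    [0,0,0],
    [0,0,0],
    [0,0,0],
  ],
  hand=[1,1,1,1,1,1,1,1,1,1],
)

```text
time_s: 1.35
position: [0.362, 0.1302, 0.2312]
tool_rot: [[-0.924, 0.383, -0.0], [0.383, 0.924, 0.0], [0.0, -0.0, -1.0]]
ft_force: [0.7, 0.5, -0.3]
grip_width: 0.0853
gripper_force: 0.0
```

Request:
drive_tool(
  offset=[
    [-0.71,-0.725,0],
    [-0.71,-0.725,0],
    [-0.71,-0.725,0],
    [-0.71,-0.725,0],
    [-0.71,-0.725,0],
    [-0.71,-0.725,0],
    [-0.71,-0.725,0],
    [-0.71,-0.725,0],
    [-0.71,-0.725,0],
    [-0.71,-0.725,0],
  ],
  turn=[
    [0,0,0],
    [0,0,0],
    [0,0,0],
    [0,0,0],
    [0,0,0],
    [0,0,0],
    [0,0,0],
    [0,0,0],
    [0,0,0],
    [0,0,0],
  ],
  hand=[1,1,1,1,1,1,1,1,1,1],
)

```text
time_s: 2.6
position: [0.5135, -0.2464, 0.2309]
tool_rot: [[-0.924, 0.383, -0.001], [0.383, 0.924, 0.001], [0.001, 0.0, -1.0]]
ft_force: [-0.2, 0.4, -0.1]
grip_width: 0.0852
gripper_force: 0.0
```

Request:
drive_tool(
  offset=[
    [0,0,0],
    [0,0,0],
    [0,0,0],
    [0,0,0],
    [0,0,0],
    [0,0,0],
    [0,0,0],
    [0,0,0],
    [0,0,0],
    [0,0,0],
  ],
  turn=[
    [0,0,-0.6],
    [0,0,-0.6],
    [0,0,-0.6],
    [0,0,0],
    [0,0,0],
    [0,0,0],
    [0,0,0],
    [0,0,0],
    [0,0,0],
    [0,0,0],
  ],
  hand=[1,1,1,1,1,1,1,1,1,1],
)

```text
time_s: 3.85
position: [0.5132, -0.2452, 0.2313]
tool_rot: [[-0.979, 0.203, -0.0], [0.203, 0.979, -0.0], [0.0, -0.0, -1.0]]
ft_force: [0.1, 0.2, -0.2]
grip_width: 0.0855
gripper_force: 0.0
```

```bash
python3 - <<'E'
from rig import *
import cv2,numpy as np
s=observe();print(s["position"],s["tool_rot"],s["q"],s["time_s"],s["ft_force"])
t=get_image("top")[200:330,360:460];s=get_image("scene")[150:330,110:330]
t=cv2.resize(t,None,fx=4,fy=4,interpolation=3);s=cv2.resize(s,None,fx=3,fy=3,interpolation=3)
o=np.zeros((540,800,3),np.uint8)
s=s[:,:400]if 0 else s
cv2.imwrite("pics/s1.png",cv2.convertScaleAbs(s,alpha=1.7))
E
```

```text
[ 0.513236   -0.24515395  0.23132837] [[-9.79190514e-01  2.02943184e-01 -2.35603393e-05]
 [ 2.02943185e-01  9.79190515e-01 -1.01730449e-05]
 [ 2.10055106e-05 -1.47427594e-05 -1.00000000e+00]] [-3.74536309e+01  2.37099158e+01  7.12655777e+01 -1.28846953e-03
  8.50252237e+01 -1.15744398e+02] 3.85 [ 0.13289975  0.16989901 -0.1536905 ]
```

View pics/s1.png

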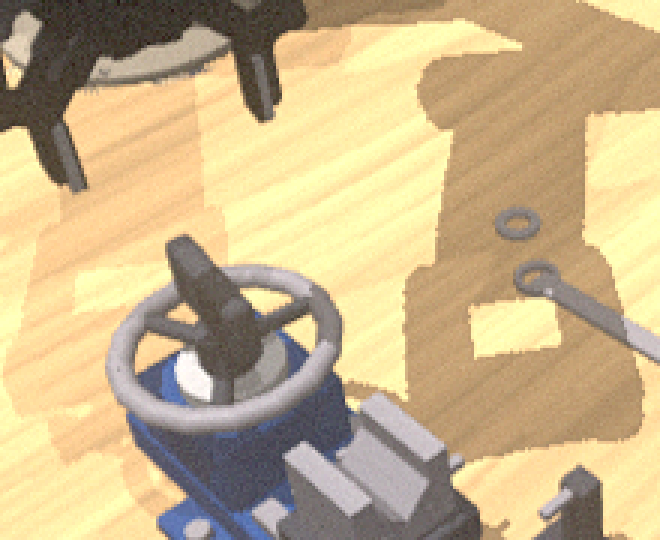

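The open fingers (crop (70,185) and (262,115)) straddle the bar (crop (210,275)) and are square to it. Next I lower and grip.

Request:
drive_tool(
  offset=[
    [0,0,0.5],
    [0,0,0.5],
    [0,0,0.5],
    [0,0,0.5],
    [0,0,0.5],
    [0,0,0],
    [0,0,0],
    [0,0,0],
    [0,0,0],
    [0,0,0],
  ],
  turn=[
    [0,0,0],
    [0,0,0],
    [0,0,0],
    [0,0,0],
    [0,0,0],
    [0,0,0],
    [0,0,0],
    [0,0,0],
    [0,0,0],
    [0,0,0],
  ],
  hand=[1,1,1,1,1,1,1,1,1,1],
)

```text
time_s: 5.2
position: [0.5133, -0.2452, 0.1316]
tool_rot: [[-0.979, 0.203, 0.0], [0.203, 0.979, -0.0], [-0.0, -0.0, -1.0]]
ft_force: [-0.8, 0.5, 0.3]
grip_width: 0.0855
gripper_force: 0.0
```

Request:
drive_tool(
  offset=[
    [0,0,0],
    [0,0,0],
    [0,0,0],
    [0,0,0],
    [0,0,0],
    [0,0,0],
    [0,0,0],
    [0,0,0],
    [0,0,0],
    [0,0,0],
  ],
  turn=[
    [0,0,0],
    [0,0,0],
    [0,0,0],
    [0,0,0],
    [0,0,0],
    [0,0,0],
    [0,0,0],
    [0,0,0],
    [0,0,0],
    [0,0,0],
  ],
  hand=[0,0,0,0,0,0,0,0,0,0],
  newtons=50,
)

```text
time_s: 6.45
position: [0.5136, -0.2442, 0.1315]
tool_rot: [[-0.979, 0.203, 0.001], [0.203, 0.979, 0.002], [-0.001, 0.002, -1.0]]
ft_force: [2.3, 6.2, 2.4]
grip_width: 0.0154
gripper_force: 50.9
```

Request:
drive_tool(
  offset=[
    [0,0.02,0],
    [0,0,0],
    [0,0,0],
    [0,0,0],
    [0,0,0],
    [0,0,0],
    [0,0,0],
    [0,0,0],
    [0,0,0],
    [0,0,0],
  ],
  turn=[
    [0,0,0.4],
    [0,0,0.8],
    [0,0,0.8],
    [0,0,0.8],
    [0,0,0.8],
    [0,0,0.8],
    [0,0,0.8],
    [0,0,0.8],
    [0,0,0],
    [0,0,0],
  ],
  hand=[0,0,0,0,0,0,0,0,0,0],
)

```text
time_s: 7.7
position: [0.5128, -0.2457, 0.1315]
tool_rot: [[-0.672, 0.74, -0.001], [0.74, 0.672, -0.002], [-0.001, -0.002, -1.0]]
ft_force: [-5.0, -5.6, 0.6]
grip_width: 0.015
gripper_force: 50.8
```

```bash
python3 - <<'E'
from rig import *
import cv2,numpy as np
s=observe();print(s["position"],s["q"],s["time_s"],s["ft_force"],s["wrist_torque"])
s=get_image("scene")[150:330,110:330]
cv2.imwrite("pics/s2.png",cv2.convertScaleAbs(cv2.resize(s,None,fx=3,fy=3,interpolation=3),alpha=1.7))
E
```

```text
[ 0.51275862 -0.24572214  0.13148576] [-37.46708538  28.76102979  80.3076962   -0.14515457  70.90416739
 -79.66409246] 7.7 [-5.00081834 -5.62161854  0.57212298] [-0.75960627  0.48852784 -0.12748522]
```

View pics/s2.png

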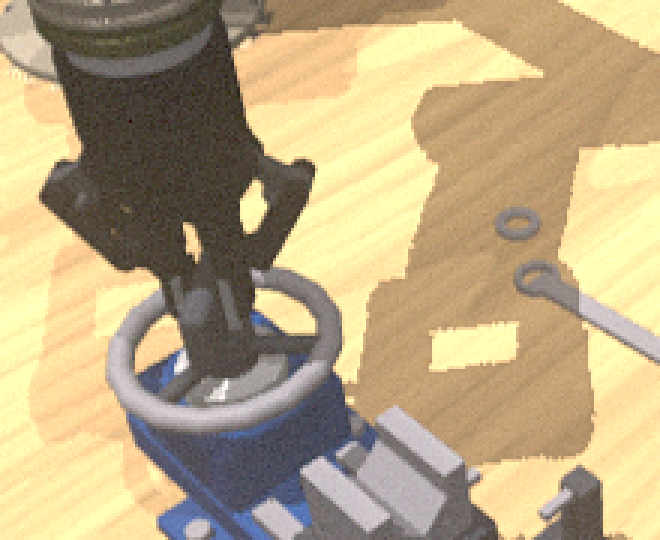

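The grip holds. The V-block shifted from crop (390,425) to (405,435) and the forces are low. I'll keep winding.

Request:
drive_tool(
  offset=[
    [0,0,0],
    [0,0,0],
    [0,0,0],
    [0,0,0],
    [0,0,0],
    [0,0,0],
    [0,0,0],
    [0,0,0],
    [0,0,0],
    [0,0,0],
  ],
  turn=[
    [0,0,0.9],
    [0,0,0.9],
    [0,0,0.9],
    [0,0,0.9],
    [0,0,0.9],
    [0,0,0.9],
    [0,0,0.9],
    [0,0,0.9],
    [0,0,0.9],
    [0,0,0.9],
  ],
  hand=[0,0,0,0,0,0,0,0,0,0],
)

```text
time_s: 9.0
position: [0.5103, -0.2464, 0.1315]
tool_rot: [[0.207, 0.978, -0.007], [0.978, -0.207, -0.003], [-0.004, -0.006, -1.0]]
ft_force: [-21.3, -10.1, 6.1]
grip_width: 0.0153
gripper_force: 51.5
```

Request:
drive_tool(
  offset=[
    [0,0,0],
    [0,0,0],
    [0,0,0],
    [0,0,0],
    [0,0,0],
    [0,0,0],
    [0,0,0],
    [0,0,0],
    [0,0,0],
    [0,0,0],
  ],
  turn=[
    [0,0,0.9],
    [0,0,0.9],
    [0,0,0.9],
    [0,0,0.9],
    [0,0,0.9],
    [0,0,0.9],
    [0,0,0.9],
    [0,0,0.9],
    [0,0,0],
    [0,0,0],
  ],
  hand=[0,0,0,0,0,0,0,0,0,0],
)

```text
time_s: 10.25
position: [0.5085, -0.2452, 0.1314]
tool_rot: [[0.819, 0.574, -0.011], [0.574, -0.819, -0.001], [-0.01, -0.006, -1.0]]
ft_force: [-29.3, -4.2, 10.6]
grip_width: 0.0153
gripper_force: 52.3
```

```bash
python3 - <<'E'
from rig import *
import cv2,numpy as np
s=observe();print(s["position"],s["q"],s["time_s"],s["ft_force"],s["wrist_torque"])
a=get_image("scene")[280:350,230:330];b=get_image("top")[190:260,360:460]
f=lambda x:cv2.convertScaleAbs(cv2.resize(x,(500,350) if 0 else (400,280),interpolation=3),alpha=1.7)
cv2.imwrite("pics/s3.png",np.hstack([f(a),f(b)]))
E
```

```text
[ 0.50852914 -0.24520634  0.13142052] [-37.56094203  28.63388072  80.56058641  -0.44033988  71.30135004
  17.53433791] 10.25 [-29.2671544   -4.19567921  10.60719321] [-0.94402821  3.82203855 -0.05767868]
```

View pics/s3.png

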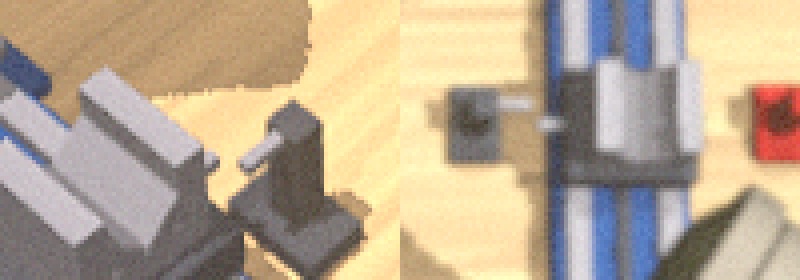

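The top crop puts the pointer at (540,124) and the index tip at (530,103), so about 12.5 mm is left. That matches the 133° turned. I'll ease the 29 N side load by shifting about 5 mm in -x, then turn about 28° more.

Request:
drive_tool(
  offset=[
    [-0.05,-0.035,0],
    [-0.05,-0.035,0],
    [0,0,0],
    [0,0,0],
    [0,0,0],
    [0,0,0],
    [0,0,0],
    [0,0,0],
    [0,0,0],
    [0,0,0],
  ],
  turn=[
    [0,0,0],
    [0,0,0],
    [0,0,0.7],
    [0,0,0.8],
    [0,0,0.8],
    [0,0,0.8],
    [0,0,0.8],
    [0,0,0.8],
    [0,0,0],
    [0,0,0],
  ],
  hand=[0,0,0,0,0,0,0,0,0,0],
)

```text
time_s: 11.6
position: [0.5081, -0.244, 0.1314]
tool_rot: [[0.993, 0.122, -0.001], [0.122, -0.993, 0.001], [-0.001, -0.001, -1.0]]
ft_force: [-5.2, 2.2, 5.5]
grip_width: 0.0152
gripper_force: 51.7
```

```bash
python3 - <<'E'
from rig import *
import cv2,numpy as np
s=observe();R=np.array(s["tool_rot"]);print(s["position"],s["ft_force"],"yaw",np.degrees(np.arctan2(R[1,0],R[0,0])))
a=np.mean([get_image("scene").astype(float) for _ in range(4)],0);b=np.mean([get_image("top").astype(float) for _ in range(6)],0)
np.save("a.npy",a);np.save("b.npy",b)
f=lambda x:cv2.convertScaleAbs(cv2.resize(x,(400,400),interpolation=2),alpha=1.7)
cv2.imwrite("pics/s4.png",np.hstack([f(a[295:335,270:310]),f(b[200:230,375:405])]))
print(b[208:226,384:403].sum(2).astype(int))
E
```

```text
[ 0.50808192 -0.24397584  0.13140922] [-5.21244463  2.1919402   5.52127601] yaw 7.0044793627755535
[[402 365 314 280 275 282 280 280 280 280 272 244 194 146 144 144 138 145
  144]
 [396 367 313 278 281 274 277 277 274 274 272 235 183 147 146 141 131 142
  153]
 [372 342 294 272 270 265 266 266 268 266 264 235 189 150 150 136 131 132
  148]
 [317 303 273 261 261 256 263 262 264 257 259 229 179 147 145 142 128 137
  152]
 [266 274 270 266 263 263 259 266 260 265 255 230 177 140 137 139 130 136
  145]
 [254 283 290 279 285 280 287 283 278 272 263 241 187 146 147 138 127 131
  159]
 [281 313 328 323 326 329 326 327 306 289 279 255 210 185 172 160 141 135
  153]
 [292 335 354 353 355 362 361 355 335 317 304 303 285 258 239 208 181 160
  159]
 [282 317 337 338 342 353 357 349 335 314 321 344 345 329 310 256 214 185
  169]
 [243 270 281 288 294 304 305 303 298 290 308 336 347 342 309 261 222 191
  162]
 [210 232 252 260 261 263 267 266 267 266 271 282 277 269 244 215 182 164
  157]
 [191 220 252 259 265 260 265 263 267 262 256 238 201 173 165 155 141 144
  150]
 [206 237 260 268 264 269 272 273 271 274 261 234 183 143 140 136 128 138
  142]
 [223 255 274 272 273 277 271 275 277 275 271 246 197 147 137 124 127 130
  151]
 [243 255 270 281 276 282 279 279 280 278 276 251 198 147 134 130 126 128
  147]
 [242 262 272 277 276 279 278 282 279 283 277 248 199 144 137 125 131 131
  151]
 [240 258 274 278 277 274 278 278 277 273 273 249 197 144 137 139 120 125
  148]
 [241 264 275 277 281 276 274 273 273 278 264 247 193 143 141 135 130 136
  151]]
```

View pics/s4.png

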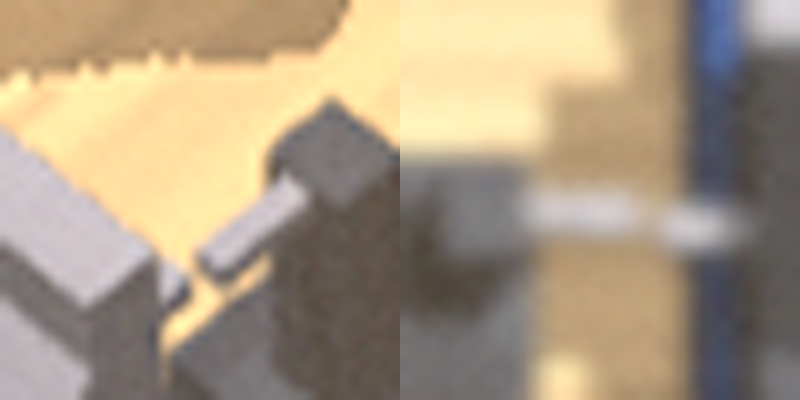

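Both fingers show clearly, the index finger at about row 216 and the pointer at about row 217, so 2–4 mm is left. I'll get sub-pixel centroids and project them onto the bed axis.

```bash
cat > gap.py <<'E'
from h import *
import cv2
def cen(b,c0,c1):
    out=[]
    for c in range(c0,c1+1):
        p=b[206:228,c].sum(1);r=np.arange(206,228)
        k=200+np.argmax(p[6:16])+12; rr=np.arange(k-4,k+5); q=b[rr,c].sum(1)
        q=np.clip(q-np.interp(rr,[rr[0],rr[-1]],[q[0:2].mean(),q[-2:].mean()]),0,None);out.append((q*rr).sum()/q.sum())
    return (c0+c1)/2,np.array(out)
def beddir():
    a=cv2.imread("pics/top0.png").astype(int)
    m=((a[...,0]>1.6*a[...,2])&(a[...,0]>50)).astype(np.uint8)
    pts=[]
    for v in range(165,225,4):   # bed blue band, both outer edges
        u=np.where(m[v,395:440])[0]+395; pts.append(ray("top",(u[0]+u[-1])/2,v,.04)[:2])
    l=cv2.fitLine(np.array(pts,np.float32),cv2.DIST_HUBER,0,.01,.01).ravel()[:2]; return l*np.sign(l[0])
def gap(b):
    d=beddir();d=d/np.linalg.norm(d)
    (ui,vi),(up,vp)=cen(b,386,391),cen(b,395,398)
    print("rows",vi.round(2),vp.round(2),"bed deg",np.degrees(np.arctan2(d[1],d[0])))
    I=ray("top",ui,np.median(vi),.066);P=ray("top",up,np.median(vp),.066)
    print("I",I,"P",P,"gap mm",1000*(I-P)[:2]@d)
if __name__=="__main__": gap(np.load("b.npy"))
E
python3 gap.py
```

```text
rows [215.02 215.1  215.13 215.19 215.19 215.2 ] [216.22 216.54 216.57 216.41] bed deg -1.869828
I [ 0.69810059 -0.1808476   0.066     ] P [ 0.69452221 -0.19991791  0.066     ] gap mm 2.9542354394641053
```

Request:
drive_tool(
  offset=[
    [-0.05,0,0],
    [0,0,0],
    [0,0,0],
    [0,0,0],
    [0,0,0],
    [0,0,0],
    [0,0,0],
    [0,0,0],
    [0,0,0],
    [0,0,0],
  ],
  turn=[
    [0,0,0.45],
    [0,0,0.5],
    [0,0,0.45],
    [0,0,0],
    [0,0,0],
    [0,0,0],
    [0,0,0],
    [0,0,0],
    [0,0,0],
    [0,0,0],
  ],
  hand=[0,0,0,0,0,0,0,0,0,0],
)

```text
time_s: 13.35
position: [0.5081, -0.2436, 0.1314]
tool_rot: [[1.0, -0.024, 0.003], [-0.024, -1.0, 0.001], [0.003, -0.001, -1.0]]
ft_force: [6.1, 5.8, 0.1]
grip_width: 0.0153
gripper_force: 51.2
```

```bash
python3 - <<'E'
from gap import *
from rig import *
s=observe();R=np.array(s["tool_rot"]);print(s["ft_force"],"yaw",np.degrees(np.arctan2(R[1,0],R[0,0])))
gap(np.mean([get_image("top").astype(float) for _ in range(6)],0))
a=np.mean([get_image("scene").astype(float) for _ in range(4)],0)
d=beddir();n=np.array([-d[1],d[0]])
I=np.array([.6980,-.1808]) # project pointer axis line for reference in scene
cv2.imwrite("pics/s5.png",cv2.convertScaleAbs(cv2.resize(a[295:335,270:310],(600,600),interpolation=2),alpha=1.7))
E
```

```text
[6.0673458  5.79716076 0.11180172] yaw -1.3765814464748198
rows [215.02 215.03 215.11 215.23 215.24 215.25] [215.02 215.16 215.21 215.21] bed deg -1.869828
I [ 0.69807515 -0.18084646  0.066     ] P [ 0.69769558 -0.20007032  0.066     ] gap mm -0.24788406420900064
```

View pics/s5.png

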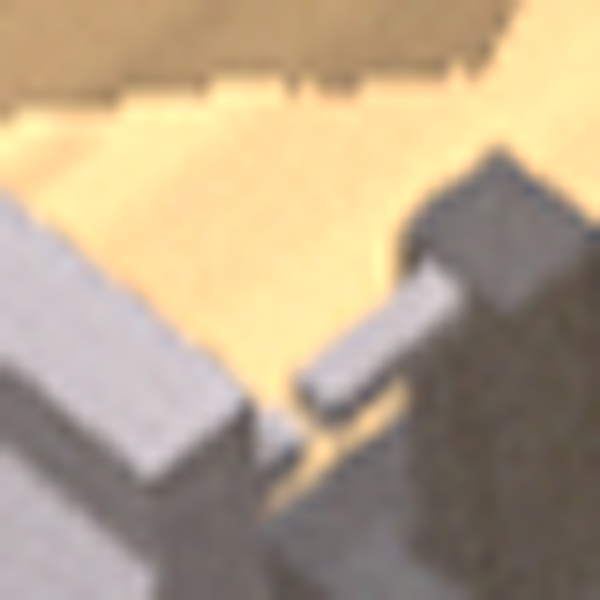

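In the scene view the pointer's lower edge at (300,440) continues the index finger's lower edge, and the top view gives a gap of -0.2 mm. They are aligned, so I release and lift.

Request:
drive_tool(
  offset=[
    [0,0,0],
    [0,0,0],
    [0,0,0],
    [0,0,0],
    [0,0,0],
    [0,0,0],
    [0,0,0],
    [0,0,0],
    [0,0,0],
    [0,0,0],
  ],
  turn=[
    [0,0,0],
    [0,0,0],
    [0,0,0],
    [0,0,0],
    [0,0,0],
    [0,0,0],
    [0,0,0],
    [0,0,0],
    [0,0,0],
    [0,0,0],
  ],
  hand=[1,1,1,1,1,1,1,1,1,1],
)

```text
time_s: 15.1
position: [0.5066, -0.2446, 0.1313]
tool_rot: [[1.0, -0.026, 0.0], [-0.026, -1.0, -0.0], [0.0, 0.0, -1.0]]
ft_force: [-0.8, -0.2, -0.8]
grip_width: 0.0855
gripper_force: 0.0
```

Request:
drive_tool(
  offset=[
    [0,0,-0.3],
    [0,0,-0.5],
    [0,0,-0.5],
    [0,0,-0.5],
    [0,0,-0.5],
    [0,0,-0.5],
    [0,0,0],
    [0,0,0],
    [0,0,0],
    [0,0,0],
  ],
  turn=[
    [0,0,0],
    [0,0,0],
    [0,0,0],
    [0,0,0],
    [0,0,0],
    [0,0,0],
    [0,0,0],
    [0,0,0],
    [0,0,0],
    [0,0,0],
  ],
  hand=[1,1,1,1,1,1,1,1,1,1],
)

```text
time_s: 16.35
position: [0.5064, -0.2446, 0.2428]
tool_rot: [[1.0, -0.026, -0.001], [-0.026, -1.0, 0.001], [-0.001, -0.001, -1.0]]
ft_force: [-0.3, -0.0, 0.7]
grip_width: 0.0854
gripper_force: 0.0
```

```bash
python3 - <<'E'
from gap import *
from rig import *
gap(np.mean([get_image("top").astype(float) for _ in range(6)],0))
s=observe();print(s["position"],s["ft_force"],s["grip_width"],s["time_s"])
E
```

```text
rows [215.   214.99 215.16 215.23 215.24 215.22] [215.07 215.2  215.18 215.18] bed deg -1.869828
I [ 0.69801778 -0.18084388  0.066     ] P [ 0.69770908 -0.20007097  0.066     ] gap mm -0.31882498584460783
[ 0.50655864 -0.24458973  0.24327374] [ 0.25770466 -0.66854922  0.00420636] 0.08549757456405253 16.65
```

The pointer is still within about 0.3 mm and the arm is clear, so I'm handing the job in.

```bash
python3 -c "
from rig import env
print(env.close_job())"
```

```text
the job is handed in; nothing more can be done
None
```

The V-block carriage's pointer now stands opposite the index tip, about 0.3 mm off by the top camera; I wound the handwheel clockwise in one grip, let go, lifted the arm clear and handed the job in at about 17 s, without touching the other slide.

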